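# Couple onto the tilted oiling nipple and hold it down

### The job

On the handpiece-oiling stand, take the protective cap off the tilted nipple and park it, open end down, fully home on the upright peg beside the nipple. Then take the coupler that stands on the worktop and press it squarely onto the nipple until it snaps in and the sprung nipple is pushed down as far as it goes; finish still holding it pressed like that, without letting go. Leave the other things where they are and do not let the cap or the coupler fall onto the worktop.

Things in the scene. Friction and masses are not known exactly. Their poses are not given: they have to be found in the camera images.
- oiling_stand: Fixed white stand, base plate 110 x 140 x 10 mm, with a block 50 mm wide whose sloped face carries the nipple, and an upright steel parking post on its +y side. Origin: on the worktop under the block; the nipple leans to its -x (the robot's side), y points to the post, z up. The middle of the sloped face is at (6, 0, 70) mm, the post's axis at (0, 68) mm.
- nipple_base (a point): Fixed point, middle of the sloped face where the nipple comes out. z: the nipple's axis, leaning 20 degrees from vertical to the stand's -x; y: the stand's y. Up and down the slope (along its x) two clip housings, 14 mm wide, 25 mm high, stand 17 to 27 mm off the axis; from each a sprung round-nosed clip points at the axis, 22 mm above the face, and gives way outwards.
- nipple_tip (a point): Middle of the flat end of the steel nipple (10 mm diameter, end chamfered to 8 mm), 40 mm above the sloped face when not pressed; it moves with the nipple. z along the nipple's axis, outwards.
- nipple (a joint): How far the sprung nipple is pushed in along its axis: 0 free, 0.008 m fully in (hard stop). The spring takes about 3 N to start and 8 N at the stop.
- peg_shoulder (a point): Centre of the flat 20 mm wide top of the upright parking post, 50 mm above the worktop; from it rises a peg of 8 mm diameter, 11 mm high, with a coned end. z up.
- cap: Loose plain grey round cap, 24 mm diameter, 34 mm high, 25 g; at the start it sits loosely over the nipple, open end down, leaning with it, rim 26 mm above the sloped face. Origin: centre of the open rim; z from rim to closed end. Bore 13 mm wide, 14 mm deep, solid above. Parked home, its rim rests on the post's flat top.
- coupler: Loose steel coupler standing on the worktop, mouth down, 80 mm high, 26 mm diameter from 20 mm up, 90 g. Origin: centre of the mouth; z to the closed top. Bead at the mouth 24 mm wide, neck 18 mm, bore 13 mm wide, 25.5 mm deep. Pushed on (about 10 N) its bead snaps past the clips with the mouth 15 mm above the sloped face, then it pushes the nipple; that is fully in at 6.5 mm.
- dappen_1: Bystander: small glass dappen dish, 37 x 37 x 26 mm, to be left alone. Origin: centre of its underside.
- indicator_tape: Bystander: roll of tape lying flat, 69 mm wide, 20 mm high, to be left alone. Origin: centre of its underside.

How it is judged:
By the outcome, as a careful person would: the job done as asked, in the order asked, and still so for the second after the job is handed in, while the arm keeps its last pose, push and grip.
It also fails if it takes over 58 s, if anything falls off the work surface, if the arm or the gripper's body presses on something with over 40 N, if the wrist force passes 120 N, or if a joint passes its speed limit or range.

### The arm

A 7-joint arm with a two-finger parallel gripper is mounted at the origin on a cart in front of the work surface, level with it; the furniture and walls round the work are solid. World frame = base frame: x ahead of the robot, y to its left, z up, the work surface at z = 0. Lengths are in m, angles in rad, forces in N, time in s.
With the tool pointing down it reaches from about 0.4 to 0.9 m from the base axis. Payload 5.5 kg.
Tool frame: the origin (TCP) lies midway between the tips of the shut fingers; the grasp point (between the pads) lies 19 mm behind it (manip.grip_depth is the distance from the TCP to the grasp point, in m); z points along the fingers, y is the line along which they close (so a half turn about z gives the same grasp; the last joint's range is limited). The gripper opens to 92 mm and grips with 3 to 60 N. Pads are 19 mm wide; open, the fingers measure 130 mm over their backs; the gripper's body (75 mm by 190 mm) begins 47 mm behind the grasp point.
Start: joints at [1.583, 0.501, -0.427, 1.55, 0.221, 1.138, -0.21], TCP at [0.161, -0.63, 0.188] pointing down, gripper open.
Joint ranges: [-2.88, 2.88], [-0.31, 2.03], [-1.54, 1.56], [0.2, 2.42], [-1.41, 4.55], [0.19, 2.02], [-2.57, 2.57]. Speed limits (rad/s): [2.57, 2.57, 3.14, 3.14, 3.14, 3.14, 3.14].

### API

Orientations are given as a unit quaternion [x, y, z, w].
In Python, from bench import manip, effector, viewer gives the robot as it stands. Calls block until the motion is done:
- manip.move_pose(position, orientation): joint-space move of the TCP to a pose.
- manip.servo_line(position, ori=None, vel=0.15): straight line of the TCP; ori=None keeps the orientation; vel is the mean speed in m/s.
- manip.movej(angles): joint-space move.
- effector.open_jaws() and effector.close(f_grip=None): open the fingers fully, or close them until they stop; f_grip is the grip in N (None keeps the last).
- manip.sleep(seconds).
- manip.solve_ik(position, orientation): joint angles nearest the present ones, or None.
- viewer.get_image(name): name is "scene" or "side" or "wrist"; returns the picture (420x560x3 uint8, red, green, blue); there is no depth.
- viewer.get_calibration(name): a dict with "vfov" (degrees; the focal length in pixels is half the picture's height over the tangent of half this angle, whatever the lens; pixels are square), "cx", "cy" (the principal point, pixels), "eye" and "attitude" of the camera in the world. Camera axes: x right, y down, z forward; pixel columns grow to the right and rows downward; lengths in m; the calibration is good to about 2 mm. A picture is of the moment at which its call begins: read the wrist's pose just before it. get_calibration takes no time and is no camera call; for the wrist camera it gives the pose at the moment of the call.
A pose or a line that the arm cannot do raises manip.PlanningError and nothing moves.
- manip.hand_in(): hands the job in; it is judged then, once.
Readings, each from a call of its own:
- manip.current_clock(): time.
- manip.current_q(): joint angles.
- manip.current_joint_velocities(): joint speeds.
- manip.current_tau(): joint torques, N m.
- manip.current_tool_pos(): TCP position.
- manip.current_tcp_rot(): TCP orientation.
- manip.current_force(): force on the tool from outside, world axes, zero at the start.
- manip.current_wrist_torque(): the same for the moment, N m.
- manip.current_finger_gap(): finger opening in m.
- manip.current_gripper_force(): force on a finger pad.
Only numpy, scipy, OpenCV 4.12 (cv2) and the standard library are available. Lean on these libraries where they do the work, as an engineer would, in place of code of your own. Each camera call takes 0.05 s, during which the arm holds its last target. There are 200 camera calls.

## Working session

There is one attempt and no reset: what is moved stays moved. The work goes in short steps, each a Python script; the robot and the scene stay as the last script left them, time stands still between calls to the robot, and variables do not carry over. Pictures are saved under pics/ and viewed, at most 10 in all, crops included, and the job is handed in when it is done.

```bash
mkdir -p pics
python3 - <<'E'
from bench import manip, effector, viewer
import cv2
for n in ["scene","side","wrist"]:
    im=viewer.get_image(n); cv2.imwrite(f"pics/{n}0.png",im[:,:,::-1]); c=viewer.get_calibration(n); print(n,c)
print(manip.current_clock(), manip.grip_depth, manip.current_tcp_rot())
E
```

```text
scene {'vfov': 49.0781705190217, 'cx': 280.7252099039514, 'cy': 210.41664803710128, 'eye': array([0.09636733, 0.28825726, 0.45505542]), 'attitude': array([-0.21201195,  0.8161024 , -0.518837  ,  0.14084024])}
side {'vfov': 49.609217688669666, 'cx': 280.43427811751815, 'cy': 205.9507232211126, 'eye': array([ 0.3432513 , -1.12415085,  0.44860128]), 'attitude': array([ 0.84702647, -0.06873212,  0.04120306, -0.52547536])}
wrist {'vfov': 71.89254322855047, 'cx': 275.2415132124603, 'cy': 206.6615547166184, 'eye': array([ 0.23196068, -0.61158677,  0.3838974 ]), 'attitude': array([ 0.78271923, -0.60713238, -0.08483466,  0.10744281])}
0.15 0.0188 [ 9.92146738e-01  1.25077016e-01 -6.34107605e-05 -7.65801132e-04]
```

View pics/scene0.png

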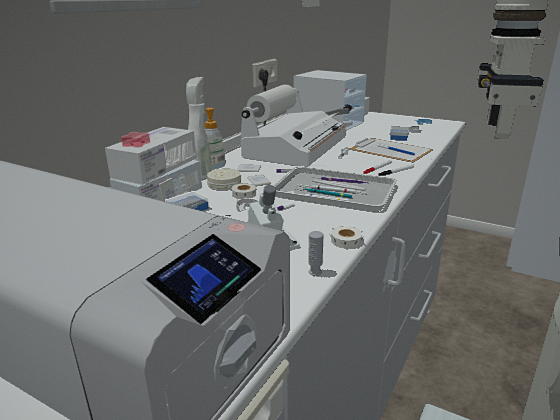

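View pics/side0.png

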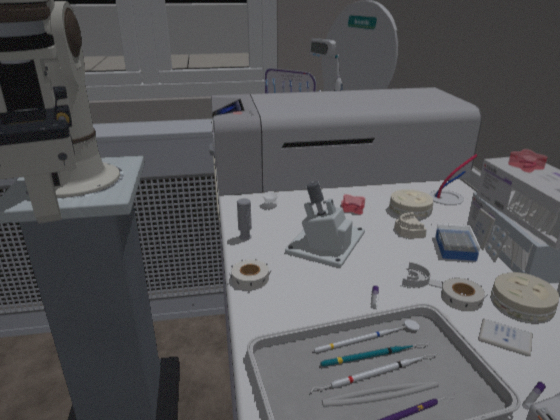

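Side view: the coupler is at about (244,218), the stand block at (327,235), and the cap at (316,193). In the scene view the coupler is at (316,252) and the cap at (268,197), with the autoclave hiding the stand's base. Next I'll triangulate roughly and enlarge.

```bash
cat > h.py <<'E'
import numpy as np, cv2
from scipy.spatial.transform import Rotation as R
def ray(c,u,v):
    f=210/np.tan(np.radians(c['vfov']/2))
    d=R.from_quat(c['attitude']).apply([(u-c['cx'])/f,(v-c['cy'])/f,1]); return np.array(c['eye']),d/np.linalg.norm(d)
def onz(c,u,v,z):
    e,d=ray(c,u,v); return e+d*(z-e[2])/d[2]
def tri(obs):
    A=0;b=0;rs=[ray(*o) for o in obs]
    for e,d in rs:
        P=np.eye(3)-np.outer(d,d); A=A+P; b=b+P@e
    x=np.linalg.solve(A,b); return x,[np.linalg.norm((np.eye(3)-np.outer(d,d))@(x-e)) for e,d in rs]
def proj(c,p):
    f=210/np.tan(np.radians(c['vfov']/2)); q=R.from_quat(c['attitude']).inv().apply(np.array(p)-c['eye'])
    return np.array([c['cx'],c['cy']])+f*q[...,:2]/q[...,2:3]
E
python3 - <<'E'
from h import *
from bench import viewer
S=viewer.get_calibration('side');C=viewer.get_calibration('scene')
print('coupler base',onz(S,244,236,0),onz(C,316,272,0)); print('coupler top',tri([(S,244,201),(C,316,234)]))
print('cap top',tri([(S,313,184),(C,268,189)]))
for u,v in [(291,240),(328,259),(364,234)]: print(onz(S,u,v,.01))
a=cv2.imread('pics/side0.png')[170:270,220:380]; b=cv2.imread('pics/scene0.png')[170:290,220:380]
cv2.imwrite('pics/c1.png',cv2.resize(a,None,fx=5,fy=5,interpolation=2))
E
```

```text
coupler base [ 0.39497635 -0.35034135  0.        ] [ 0.39442187 -0.36002562  0.        ]
coupler top (array([ 0.39641744, -0.35801697,  0.07913639]), [np.float64(0.0010462318205298143), np.float64(0.0010462318205298094)])
cap top (array([ 0.51796578, -0.40144514,  0.12420756]), [np.float64(0.00015273173059794523), np.float64(0.00015273173059784822)])
[ 0.48001501 -0.39710163  0.01      ]
[ 0.53239027 -0.47197872  0.01      ]
[ 0.62307924 -0.39790373  0.01      ]
```

View pics/c1.png

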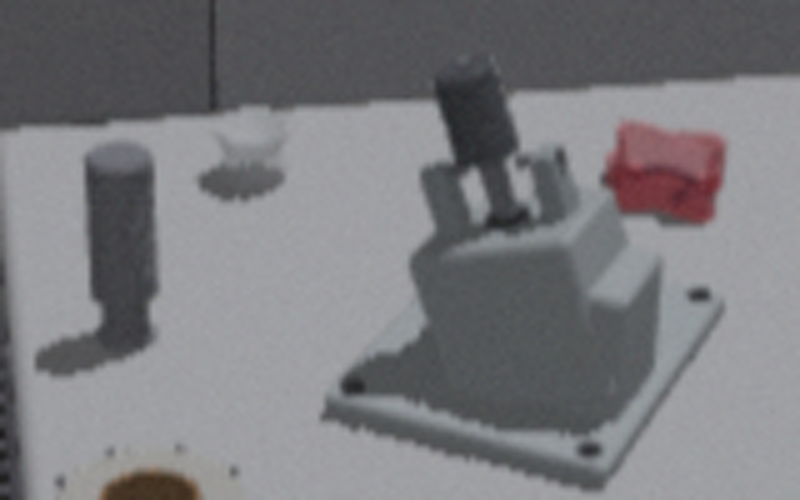

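Plate corners in full-picture pixels: (286,250), (340,264) and (364,230). The cap's top is at (313,183), leaning left and away. The post is hidden behind the block, so I'll take wrist views.

Run:
```python
from h import *
from bench import viewer,manip
S=viewer.get_calibration('side');W=viewer.get_calibration('wrist')
for u,v in [(286,250),(339.6,264),(364.4,230)]: print(onz(S,u,v,.01))
T=R.from_quat(manip.current_tcp_rot()); p=np.array(manip.current_tool_pos())
print('cam in tool',T.inv().apply(W['eye']-p)); Rc=T.inv()*R.from_quat(W['attitude']); print(Rc.as_matrix().round(3))
pc=T.inv().apply(W['eye']-p)
for yaw in range(-180,180,30):
    t=R.from_euler('z',yaw,degrees=True)*R.from_quat([1,0,0,0])
    for tp in ([.43,-.38,.27],[.5,-.33,.27],[.5,-.48,.27]):
        q=manip.solve_ik(tp,list(t.as_quat()))
        c=dict(W,eye=np.array(tp)+t.apply(pc),attitude=(t*Rc).as_quat())
        print(yaw,tp,q is not None,proj(c,np.array([[.395,-.357,.04],[.518,-.40,.12],[.54,-.33,.05],[.62,-.4,0]])).round().tolist())
```

```text
[ 0.46464889 -0.43056076  0.01      ]
[ 0.54817225 -0.49053193  0.01      ]
[ 0.62890936 -0.38295833  0.01      ]
cam in tool [ 0.0729756   0.00032736 -0.19637989]
[[ 0.    -0.963 -0.271]
 [ 1.     0.    -0.001]
 [ 0.001 -0.271  0.963]]
-180 [0.43, -0.38, 0.27] True [[291.0, 152.0], [260.0, 253.0], [307.0, 247.0], [264.0, 277.0]]
-180 [0.5, -0.33, 0.27] True [[256.0, 101.0], [219.0, 201.0], [275.0, 204.0], [235.0, 241.0]]
-180 [0.5, -0.48, 0.27] True [[364.0, 101.0], [340.0, 202.0], [376.0, 204.0], [321.0, 241.0]]
-150 [0.43, -0.38, 0.27] True [[301.0, 163.0], [227.0, 238.0], [268.0, 253.0], [212.0, 259.0]]
-150 [0.5, -0.33, 0.27] True [[296.0, 101.0], [217.0, 171.0], [262.0, 200.0], [204.0, 213.0]]
-150 [0.5, -0.48, 0.27] True [[384.0, 156.0], [323.0, 230.0], [346.0, 247.0], [281.0, 254.0]]
-120 [0.43, -0.38, 0.27] True [[303.0, 178.0], [206.0, 208.0], [230.0, 240.0], [172.0, 218.0]]
-120 [0.5, -0.33, 0.27] True [[330.0, 123.0], [232.0, 144.0], [252.0, 191.0], [189.0, 171.0]]
-120 [0.5, -0.48, 0.27] True [[374.0, 211.0], [294.0, 247.0], [301.0, 270.0], [238.0, 246.0]]
-90 [0.43, -0.
[... 1771 characters left out ...]
4.0], [289.0, 241.0], [303.0, 177.0], [347.0, 213.0]]
90 [0.5, -0.48, 0.27] True [[199.0, 87.0], [291.0, 119.0], [306.0, 64.0], [353.0, 120.0]]
120 [0.43, -0.38, 0.27] True [[262.0, 151.0], [327.0, 234.0], [357.0, 185.0], [365.0, 237.0]]
120 [0.5, -0.33, 0.27] True [[204.0, 156.0], [260.0, 240.0], [299.0, 191.0], [315.0, 241.0]]
120 [0.5, -0.48, 0.27] True [[253.0, 58.0], [323.0, 136.0], [357.0, 97.0], [365.0, 166.0]]
150 [0.43, -0.38, 0.27] True [[277.0, 147.0], [296.0, 252.0], [340.0, 223.0], [319.0, 269.0]]
150 [0.5, -0.33, 0.27] True [[222.0, 122.0], [234.0, 226.0], [289.0, 200.0], [275.0, 251.0]]
150 [0.5, -0.48, 0.27] True [[316.0, 64.0], [341.0, 167.0], [381.0, 149.0], [352.0, 210.0]]
```

Run:
```python
from h import *
from bench import viewer,manip
import pickle
D={}
for n,p,y in [('A',[.43,-.38,.27],-36),('B',[.5,-.33,.27],24)]:
    manip.move_pose(p,list((R.from_euler('z',y,degrees=True)*R.from_quat([1,0,0,0])).as_quat())); manip.sleep(.3)
    D[n]=viewer.get_calibration('wrist'); im=viewer.get_image('wrist')[:,:,::-1]; cv2.imwrite(f'pics/w{n}.png',im)
    print(manip.current_clock(),np.round(manip.current_q(),2))
D['S']=viewer.get_calibration('side');D['C']=viewer.get_calibration('scene')
pickle.dump(D,open('D.pkl','wb'))
A=cv2.imread('pics/wA.png')[20:260,120:440]; cv2.imwrite('pics/wA2.png',cv2.resize(A,None,fx=2.5,fy=2.5,interpolation=2))
A=cv2.imread('pics/wB.png')[60:300,180:500]; cv2.imwrite('pics/wB2.png',cv2.resize(A,None,fx=2.5,fy=2.5,interpolation=2))
```

```text
1.9 [ 1.03  0.29 -0.44  1.65  0.13  1.23 -1.63]
3.0667 [ 1.02  0.37 -0.63  1.58  0.23  1.26 -0.8 ]
```

View pics/wA2.png

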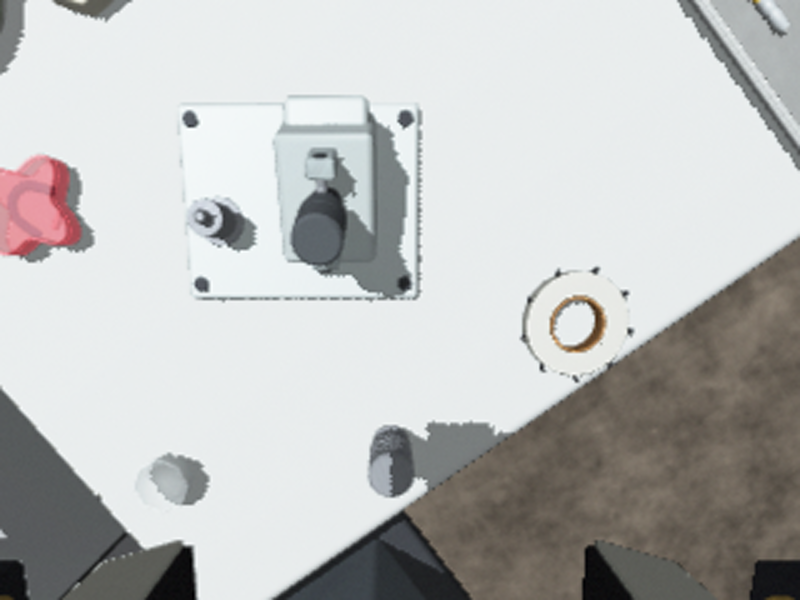

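View pics/wB2.png

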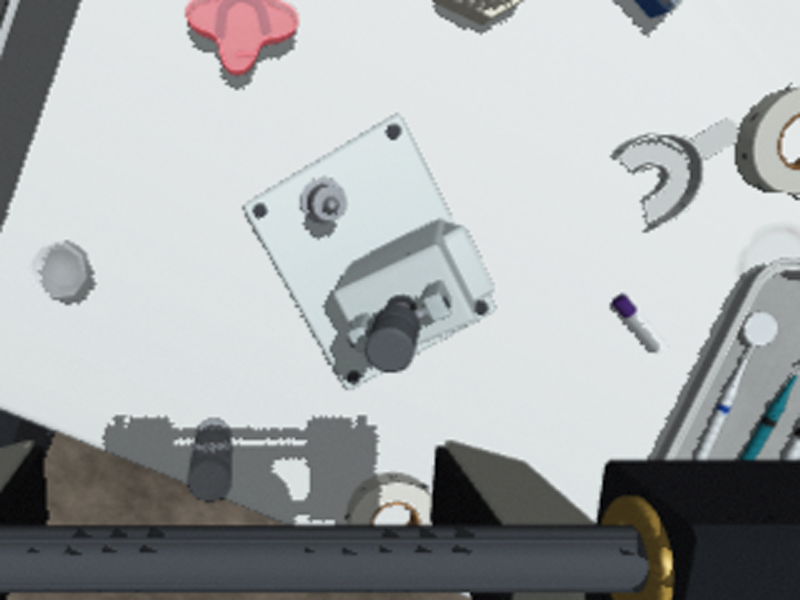

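View A (crop): shoulder (212,219), peg tip (206,216), cap top (319,244), coupler top (391,475), and plate corners (181,104), (419,105), (195,298) and (416,298). View B: shoulder (323,201), peg tip (331,205), cap top (390,347), coupler top (210,481), and plate corners (398,114), (243,207) and (348,389). Next is a joint fit of the stand model.

```bash
cat > fit.py <<'E'
from h import *
import pickle
from scipy.optimize import least_squares
D=pickle.load(open('D.pkl','rb'))
px={'A':lambda u,v:(120+(u+.5)/2.5-.5,20+(v+.5)/2.5-.5),'B':lambda u,v:(180+(u+.5)/2.5-.5,60+(v+.5)/2.5-.5),'S':lambda u,v:(220+(u+.5)/5-.5,170+(v+.5)/5-.5),'C':lambda u,v:(u,v)}
s,c=np.sin(np.radians(20)),np.cos(np.radians(20))
M={'sh':[0,.068,.05],'tip':[0,.068,.061],'cap':[.006-.06*s,0,.07+.06*c]}
# plate corners in stand frame (offset px,py unknown): hi/lo
obs=[('A','sh',212,219),('A','tip',206,216),('A','cap',319,244),('B','sh',323,201),('B','tip',331,205),('B','cap',390,347),('S','cap',470,65),
('A',(1,1),181,104),('A',(1,-1),419,105),('A',(-1,1),193,297),('A',(-1,-1),416,297),('B',(1,1),398,114),('B',(-1,1),243,207),('B',(-1,-1),348,389),
('S',(-1,-1),328,403),('S',(1,-1),600,470),('S',(1,1),722,300)]
# S view: nearest corner assignment checked by residuals
def model(p):
    Rz=R.from_euler('z',p[2]); out=[]
    for cam,f,u,v in obs:
        m=M[f] if isinstance(f,str) else [p[3]+f[0]*.055,p[4]+f[1]*.07,.01]
        out.append(proj(D[cam],Rz.apply(m)+[p[0],p[1],0])-px[cam](u,v))
    return np.array(out)
r=least_squares(lambda p:model(p).ravel(),[.53,-.41,np.radians(-36),.01,.01],loss='soft_l1')
if __name__=='__main__':
    print(r.x,np.degrees(r.x[2]))
    for o,e in zip(obs,model(r.x)): print(o,e.round(1))
    for k,l in [('cap',[('A',319,244),('B',390,347),('S',470,65)]),('sh',[('A',212,219),('B',323,201)]),('coupler',[('A',391,475),('B',210,481),('S',119,160)])]:
        for sub in (l,l[:2]): print(k,tri([(D[a],*px[a](u,v)) for a,u,v in sub]))
    Rz=R.from_euler('z',r.x[2])
    for k in M: print(k,Rz.apply(M[k])+[r.x[0],r.x[1],0])
E
python3 fit.py
```

```text
[ 0.52667538 -0.41168021 -0.62489165  0.00994661  0.01947052] -35.80365403909968
('A', 'sh', 212, 219) [-2.8 -0.4]
('A', 'tip', 206, 216) [-2.4  0.3]
('A', 'cap', 319, 244) [-0.7 -1. ]
('B', 'sh', 323, 201) [2.6 1.5]
('B', 'tip', 331, 205) [0.3 0.3]
('B', 'cap', 390, 347) [-0.6  2.3]
('S', 'cap', 470, 65) [-2.1  0.8]
('A', (1, 1), 181, 104) [-1.9 -0.5]
('A', (1, -1), 419, 105) [ 0.7 -1.4]
('A', (-1, 1), 193, 297) [-0.6  1. ]
('A', (-1, -1), 416, 297) [1.3 0.6]
('B', (1, 1), 398, 114) [ 0.9 -0.4]
('B', (-1, 1), 243, 207) [-0.9  0.4]
('B', (-1, -1), 348, 389) [-0.3  2.3]
('S', (-1, -1), 328, 403) [-1.8 -1.2]
('S', (1, -1), 600, 470) [0.9 0.4]
('S', (1, 1), 722, 300) [ 0.8 -1.2]
cap (array([ 0.51667756, -0.40293945,  0.12715872]), [np.float64(0.003157640509217329), np.float64(0.0012970136248804142), np.float64(0.0020788078996357867)])
cap (array([ 0.51545375, -0.40362641,  0.11995727]), [np.float64(0.0016286122447830077), np.float64(0.001628612244783286)])
sh (array([ 0.5673753 , -0.35546483,  0.02756998]), [np.float64(0.0006120954708884129), np.float64(0.0006120954708882701)])
sh (array([ 0.5673753 , -0.35546483,  0.02756998]), [np.float64(0.0006120954708884129), np.float64(0.0006120954708882701)])
coupler (array([ 0.39616816, -0.35771048,  0.0783461 ]), [np.float64(0.00045507062665820885), np.float64(0.00045072690099886236), np.float64(3.1247745526717584e-05)])
coupler (array([ 0.39601465, -0.35770843,  0.0779026 ]), [np.float64(0.0004455332987202763), np.float64(0.00044553329872024674)])
sh [ 0.56645602 -0.3565304   0.05      ]
tip [ 0.56645602 -0.3565304   0.061     ]
cap [ 0.51489829 -0.40318516  0.12638156]
```

Residuals of 2–3 px and a triangulated shoulder height of 28 mm (should be 50) suggest lens distortion ("whatever the lens"), so I'll add a radial term to the fit.

```bash
cat > fit2.py <<'E'
from fit import *
def projd(c,p,k):
    f=210/np.tan(np.radians(c['vfov']/2)); q=R.from_quat(c['attitude']).inv().apply(np.array(p)-c['eye']); x=q[:2]/q[2]
    return np.array([c['cx'],c['cy']])+f*x*(1+k*(x@x))
# params: x,y,yaw,plate off(2),kW,kS, cam shifts A(3) B(3) S(3), coupler xy
cob=[('A',391,475),('B',210,481),('S',119,160)]
def mod2(p,full=False):
    Rz=R.from_euler('z',p[2]); out=[]
    sh={'A':p[7:10],'B':p[7:10],'S':p[10:13]}
    def pr(cam,X):
        cc=dict(D[cam]); cc['eye']=cc['eye']+sh[cam]/1000; return projd(cc,X,p[6] if cam=='S' else p[5])
    for cam,f,u,v in obs:
        m=M[f] if isinstance(f,str) else [p[3]+f[0]*.055,p[4]+f[1]*.07,.01]
        out.append(pr(cam,Rz.apply(m)+[p[0],p[1],0])-px[cam](u,v))
    for cam,u,v in cob: out.append(pr(cam,[p[13],p[14],.08])-px[cam](u,v))
    return np.array(out)
def run(reg,kreg=1):
    return least_squares(lambda p:np.r_[mod2(p).ravel()/.6,p[7:13]/reg,np.r_[p[5],p[6]]/kreg],np.r_[r.x,0,0,np.zeros(6),.396,-.358])
if __name__=='__main__':
    for reg,kr in [(1e-3,1e-4),(1e-3,1),(2,1e-4),(2,.3)]:
        q=run(reg,kr); print(reg,kr,'cost',round(q.cost,1),q.x[:5].round(4),'k',q.x[5:7].round(3),q.x[7:13].round(1),'cpl',q.x[13:].round(4))
    print(mod2(q.x).round(1).tolist())
E
python3 fit2.py
```

```text
0.001 0.0001 cost 84.4 [ 0.5266 -0.4118 -0.6256  0.01    0.0197] k [-0. -0.] [ 0. -0.  0. -0.  0.  0.] cpl [ 0.3965 -0.3579]
0.001 1 cost 57.0 [ 0.5275 -0.4118 -0.6282  0.0112  0.0198] k [-0.074 -0.484] [ 0. -0.  0. -0.  0.  0.] cpl [ 0.3964 -0.3579]
2 0.0001 cost 49.5 [ 0.5275 -0.4112 -0.6266  0.01    0.0197] k [-0. -0.] [ 0.6  0.7  7.2 -0.6 -0.7  1.6] cpl [ 0.3951 -0.3569]
2 0.3 cost 40.1 [ 0.5277 -0.4126 -0.6282  0.0107  0.0198] k [-0.036 -0.571] [ 0.5 -0.8  5.8 -0.5  0.8  0.6] cpl [ 0.3953 -0.3584]
[[-1.4, -0.0], [-1.0, 0.7], [-0.3, -1.0], [2.4, 1.1], [0.1, -0.1], [-1.3, 0.8], [-1.2, 1.6], [0.0, 0.9], [0.2, -0.1], [0.3, 0.1], [0.8, -0.2], [0.5, -0.3], [-0.2, -0.6], [-0.4, 0.6], [-0.4, -0.8], [1.1, 0.0], [0.5, -0.9], [0.4, -0.4], [-0.5, -0.2], [-0.0, -0.1]]
```

Every variant agrees to within about 1.5 mm: stand at (0.5275, -0.412), yaw -36°, coupler at (0.3955, -0.358). I'll check IK for the key poses, then take the cap.

```bash
cat > g.py <<'E'
from h import *
from bench import manip,effector,viewer
O=np.array([.5275,-.4120,0]); YAW=-.627
s,c=np.sin(np.radians(20)),np.cos(np.radians(20))
Rz=R.from_euler('z',YAW)
AX=Rz.apply([-s,0,c]); XS=Rz.apply([1,0,0]); YS=Rz.apply([0,1,0]); FX=Rz.apply([c,0,s])
FACE=O+Rz.apply([.006,0,.07]); POST=O+Rz.apply([0,.068,.05])
QT=list((Rz*R.from_euler('y',-20,degrees=True)*R.from_euler('x',180,degrees=True)).as_quat())
def down(yaw): return list((R.from_euler('z',yaw)*R.from_euler('x',180,degrees=True)).as_quat())
QP=down(YAW+np.pi/2)
def nip(h): return list(FACE+AX*h)   # TCP at h above the face on the axis
def st(m=''): print(m,round(manip.current_clock(),2),'p',np.round(manip.current_tool_pos(),4),'F',np.round(manip.current_force(),1),'gap',round(manip.current_finger_gap()*1e3,1),'gf',round(float(np.max(manip.current_gripper_force())),1))
E
python3 - <<'E'
from g import *
for p,q in [(nip(.11),QT),(nip(.028),QT),(nip(.2),QT),(list(POST+[0,0,.06]),QP),(list(POST),QP),([.3955,-.358,.023],down(YAW)),([.3955,-.358,.023],down(YAW+np.pi/2))]:
    x=manip.solve_ik(p,q); print(None if x is None else np.round(x,2))
manip.move_pose(nip(.115),QT); st('above')
manip.servo_line(nip(.0275),vel=.12); st('at')
effector.close(12); st('closed')
S=viewer.get_image('side')[:,:,::-1][130:280,220:420]; cv2.imwrite('pics/s1.png',cv2.resize(S,None,fx=4,fy=4,interpolation=2))
E
```

```text
[ 0.99  0.28 -0.43  1.96  0.22  0.59 -1.77]
[ 0.88  0.42 -0.31  1.96  0.3   0.45 -1.84]
[ 1.11  0.12 -0.52  1.93  0.11  0.76 -1.66]
[ 0.96  0.67 -0.65  1.56  0.44  1.07 -0.43]
[ 0.94  0.74 -0.62  1.59  0.49  0.97 -0.46]
[ 0.97  0.52 -0.35  1.97  0.27  0.7  -1.74]
[ 1.15  0.56 -0.58  1.96  0.45  0.75 -0.32]
above 3.98 p [ 0.5013 -0.3924  0.1788] F [ 0.9 -0.6  0.4] gap 91.9 gf 0.0
at 4.87 p [ 0.5252 -0.41    0.0964] F [-0.   0.1  0.4] gap 91.9 gf 0.0
closed 6.3 p [ 0.5248 -0.41    0.0958] F [-0.8  0.5 -0. ] gap 0.6 gf 0.0
```

View pics/s1.png

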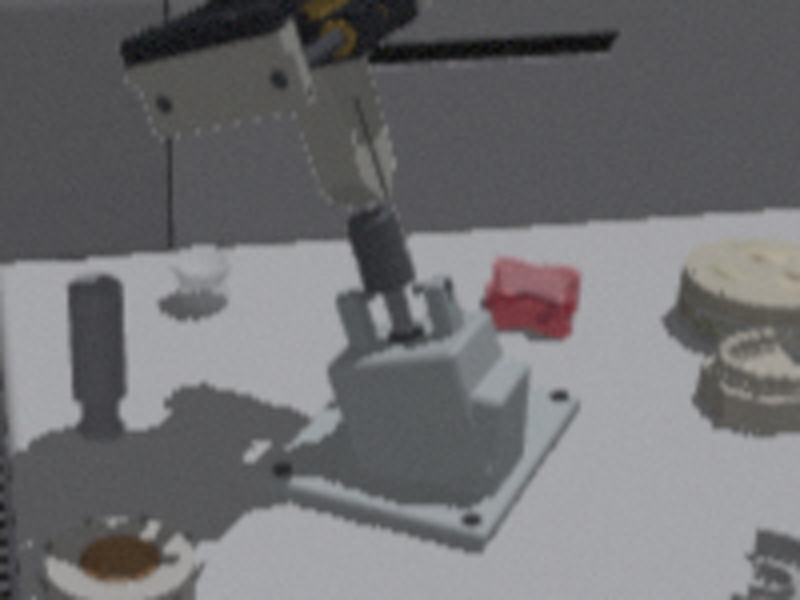

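The fingers closed on nothing: their tips appear at crop (355,205), beside and beyond the cap top at (372,212). I'll compare that with where the TCP should project.

Run:
```python
from g import *
S=viewer.get_calibration('side')
p=np.array(manip.current_tool_pos()); 
f=lambda X:((proj(S,X)-[220,130])*4).round()
print('tcp',p,manip.current_tcp_rot(),QT,f(p),'cap top pred',f(FACE+AX*.06),'rim',f(FACE+AX*.026), 'face',f(FACE))
im=viewer.get_image('wrist')[:,:,::-1]; cv2.imwrite('pics/w3.png',im)
```

```text
tcp [ 0.5247573  -0.41001576  0.09585201] [ 0.93679476 -0.30373716  0.16520506  0.05354074] [np.float64(0.9368082564177788), np.float64(-0.30370479268598266), np.float64(0.16518457135690834), np.float64(0.053551349121009666)] [389. 281.] cap top pred [368. 214.] rim [390. 284.] face [406. 336.]
```

View pics/w3.png

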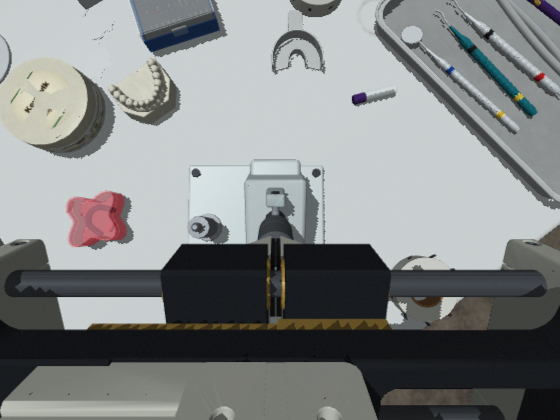

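Run:
```python
from g import *
S=viewer.get_calibration('side'); W=viewer.get_calibration('wrist')
p0=np.array([.161,-.63,.188]); print('start tcp, +z30',proj(S,p0),proj(S,p0+[0,0,.03]), 'left/right', proj(S,p0+[0.01,0.045,0]),proj(S,p0+[-.01,-.045,0]))
p=np.array(manip.current_tool_pos()); T=R.from_quat(manip.current_tcp_rot())
for d in (0,-.019,-.03,-.047,-.066): print(d,proj(W,p+T.apply([0,0,d])).round(),((proj(S,p+T.apply([0,0,d]))-[220,130])*4).round())
print('cap top in wrist',proj(W,FACE+AX*.06), T.inv().apply(W['eye']-p))
st()
a=cv2.imread('pics/side0.png')[80:260,0:140]; b=cv2.imread('pics/w3.png')[140:320,180:380]
im=viewer.get_image('side')[:,:,::-1][110:230,240:360]
cv2.imwrite('pics/m.png',np.hstack([cv2.resize(x,(400,400),interpolation=2) for x in (cv2.resize(a,None,fx=1,fy=1),im)]))
```

```text
start tcp, +z30 [ 57.8015272  231.98929265] [ 51.95919834 208.89136553] left/right [ 76.09894284 213.74320725] [ 36.39861737 253.33216031]
0 [275. 230.] [389. 281.]
-0.019 [275. 241.] [377. 242.]
-0.03 [275. 247.] [370. 219.]
-0.047 [275. 260.] [358. 184.]
-0.066 [275. 277.] [346. 143.]
cap top in wrist [274.85272997 248.97627995] [ 0.07332126  0.00038563 -0.19634162]
 6.4 p [ 0.5247 -0.4101  0.0959] F [-0.5 -0.6 -1.1] gap 0.3 gf 0.0
```

View pics/m.png

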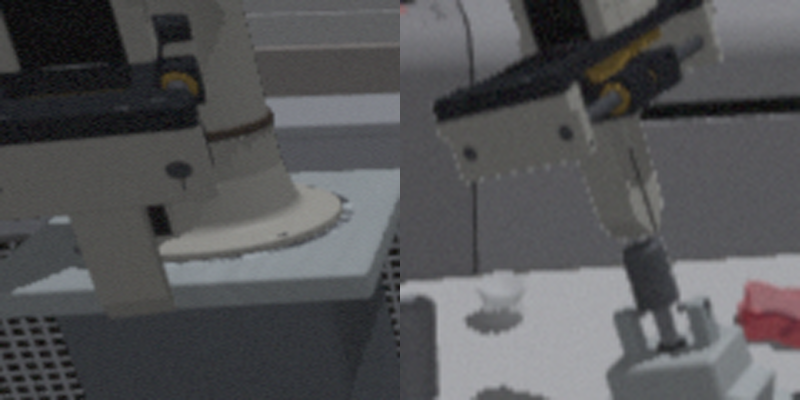

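The start, A and current views all show the real fingertips about 35–40 mm short of the reported TCP. In wA, the 92 mm opening spans 158 px, giving a depth of 169 mm against 209 mm expected. I'll measure the offset by touching the cap's top lightly with the shut fingers (nipple spring ≥3 N).

Run:
```python
from g import *
def fa(): return float(np.mean([np.array(manip.current_force())@AX for _ in range(5)]))
manip.servo_line(nip(.045),vel=.1); manip.sleep(.2); f0=fa(); print('free',f0)
h=.030; manip.servo_line(nip(h),vel=.08)
while h>.008:
    f=fa()-f0; print(round(h*1e3,1),round(f,2),end=' | ')
    if f>2: break
    h-=.0015; manip.servo_line(nip(h),vel=.02)
st('\n')
```

```text
free -0.11244492587158775
30.0 -0.16 | 28.5 0.01 | 27.0 0.26 | 25.5 -0.19 | 24.0 0.26 | 22.5 -0.05 | 21.0 4.11 | 
 8.82 p [ 0.5266 -0.4114  0.0899] F [-1.5  1.1  3.6] gap 0.5 gf 1.6
```

The offset is about 38 mm (twice grip_depth): the real tips sit 38 mm behind the reported TCP. I'll correct for that and grasp the cap.

```bash
cat >> g.py <<'E'
OFF=.0383
def rep(p,q): return list(np.array(p)-(-1)*R.from_quat(q).apply([0,0,OFF]))  # real tip -> reported TCP
def nip(h): return list(FACE+AX*(h-OFF))
E
python3 - <<'E'
from g import *
manip.servo_line(nip(.072),vel=.1); effector.open_jaws(); manip.servo_line(nip(.0275),vel=.1); st('at')
effector.close(12); st('closed')
if .018<manip.current_finger_gap()<.03:
    manip.servo_line(nip(.11),vel=.1); st('up')
    E=.08
    manip.move_pose(rep(POST+[0,0,.05],QP),QP); st('over post')
S=viewer.get_image('side')[:,:,::-1][100:270,220:420]; cv2.imwrite('pics/s2.png',cv2.resize(S,None,fx=4,fy=3.5,interpolation=2))
E
```

```text
at 11.14 p [ 0.5354 -0.4174  0.0595] F [0.  0.6 0.3] gap 91.9 gf 0.0
closed 12.2 p [ 0.5354 -0.4177  0.0598] F [0.8 0.3 0.3] gap 23.3 gf 12.0
up 13.18 p [ 0.5121 -0.401   0.1368] F [-0.3  0.3 -0.2] gap 23.7 gf 12.0
over post 14.36 p [ 0.5671 -0.3567  0.0612] F [ 0.6  1.3 -0.2] gap 24.0 gf 12.0
```

```bash
cat >> g.py <<'E'
def fz(a=(0,0,1)): return float(np.mean([np.array(manip.current_force())@np.array(a) for _ in range(8)]))
E
python3 - <<'E'
from g import *
manip.servo_line(rep(POST+[0,0,.016],QP),vel=.1); manip.sleep(.2); f0=fz(); print('free',f0)
z=.016; P=POST.copy()
while z>-.004:
    z-=.0015; manip.servo_line(rep(P+[0,0,z],QP),vel=.03); F=np.mean([manip.current_force() for _ in range(8)],0); f=F[2]-f0
    print(round(z*1e3,1),F.round(1),end=' | ')
    if f>3: break
st('\n')
E
```

```text
free -0.38245839395707093
14.5 [ 0.9  0.  -0. ] | 13.0 [-1.1  0.3  0.2] | 11.5 [-0.5  0.3  0.6] | 10.0 [-0.2  0.3 -0.7] | 8.5 [-0.   0.2 -0.7] | 7.0 [0.5 0.7 0.4] | 5.5 [-1.1 -0.1 -0.3] | 4.0 [ 0.6 -0.4  0.1] | 2.5 [-0.   0.1 -0.2] | 1.0 [-0.3  0.2  1.2] | -0.5 [-3.   1.8  8.3] | 
 17.85 p [ 0.5677 -0.357   0.0126] F [-3.   1.8  8.3] gap 23.5 gf 12.0
```

It made contact at the expected home height, so it went past the peg tip. Release, retreat, and check both the cap and the nipple in one composite picture.

Run:
```python
from g import *
effector.open_jaws(); st('open')
manip.servo_line(rep(POST+[0,0,.10],QP),vel=.15)
manip.move_pose(nip(.11),QT); manip.sleep(.3); st('view')
W=viewer.get_calibration('wrist'); w=viewer.get_image('wrist')[:,:,::-1]; S=viewer.get_calibration('side'); im=viewer.get_image('side')[:,:,::-1]
cv2.imwrite('pics/w5.png',w); cv2.imwrite('pics/s5.png',im)
print('wrist nip tip',proj(W,FACE+AX*.04),'face',proj(W,FACE),'parked cap top',proj(W,POST+[0,0,.034]),'side nip',proj(S,FACE+AX*.04),'cap',proj(S,POST+[0,0,.034]))
u,v=map(int,proj(W,FACE+AX*.04)); print(u,v)
a=w[v-60:v+40,u-80:u+20]; b=im[160:260,280:380]
m=np.hstack([cv2.resize(x,(400,400),interpolation=2) for x in (a,b)]); cv2.imwrite('pics/m2.png',m); print('off',u-80,v-60)
```

```text
open 19.02 p [ 0.5674 -0.357   0.0112] F [0.4 0.5 0.2] gap 91.9 gf 0.0
view 21.38 p [ 0.5128 -0.4009  0.1371] F [0.6 0.5 0.4] gap 92.0 gf 0.0
wrist nip tip [275.43921355 217.02360063] face [275.47948211 204.21655537] parked cap top [200.68206381 209.48975094] side nip [315.2368572  193.82373363] cap [332.30665756 192.38947549]
275 217
off 195 157
```

View pics/m2.png

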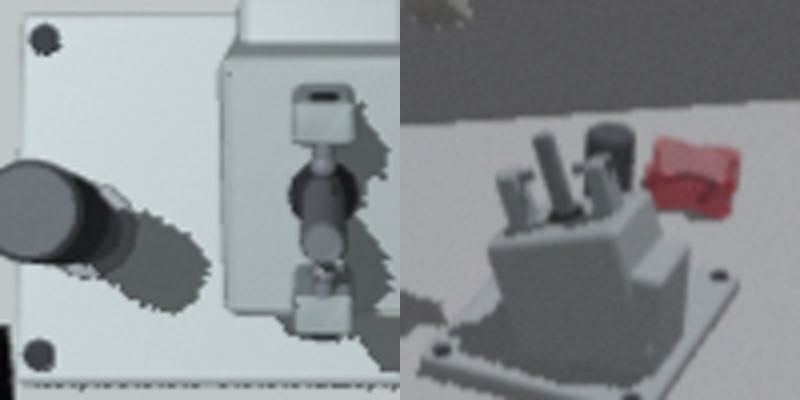

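The cap stands upright and home on the post. The nipple tip is at (275.4,217.0) in the wrist view and (315.7,193.5) in the side view, matching predictions within 1 px. Now the coupler.

Run:
```python
from g import *
QD=down(YAW); C=np.array([.3958,-.3581,0])
manip.move_pose(rep(C+[0,0,.13],QD),QD)
manip.servo_line(rep(C+[0,0,.022],QD),vel=.15); manip.sleep(.2); st('at')
effector.close(60); st('closed')
if .022<manip.current_finger_gap()<.03:
    manip.servo_line(rep(C+[0,0,.14],QD),vel=.15); st('up')
    manip.move_pose(nip(.022+.055),QT); manip.sleep(.3); st('above nipple')
W=viewer.get_calibration('wrist'); w=viewer.get_image('wrist')[:,:,::-1]; S=viewer.get_calibration('side'); im=viewer.get_image('side')[:,:,::-1]
cv2.imwrite('pics/w6.png',w); cv2.imwrite('pics/s6.png',im)
print('side: mouth',proj(S,FACE+AX*.055),'nip',proj(S,FACE+AX*.04),'ctop',proj(S,FACE+AX*.135))
a=im[130:230,270:370]; b=w[150:270,215:335]
cv2.imwrite('pics/m3.png',np.hstack([cv2.resize(x,(400,400),interpolation=2) for x in (a,b)]))
```

```text
at 23.07 p [ 0.3965 -0.3588 -0.0152] F [-0.4  0.6 -0.1] gap 91.8 gf 0.0
closed 24.12 p [ 0.3958 -0.358  -0.0163] F [-0.6  0.2  0.2] gap 25.3 gf 60.0
up 25.06 p [ 0.3951 -0.3577  0.1009] F [-0.3 -0.  -0.6] gap 25.2 gf 60.0
above nipple 25.9 p [ 0.5209 -0.4082  0.1062] F [-0.7 -0.4 -1.7] gap 25.0 gf 60.0
side: mouth [312.81697069 186.07453407] nip [315.2368572  193.82373363] ctop [299.47405821 143.34654191]
```

View pics/m3.png

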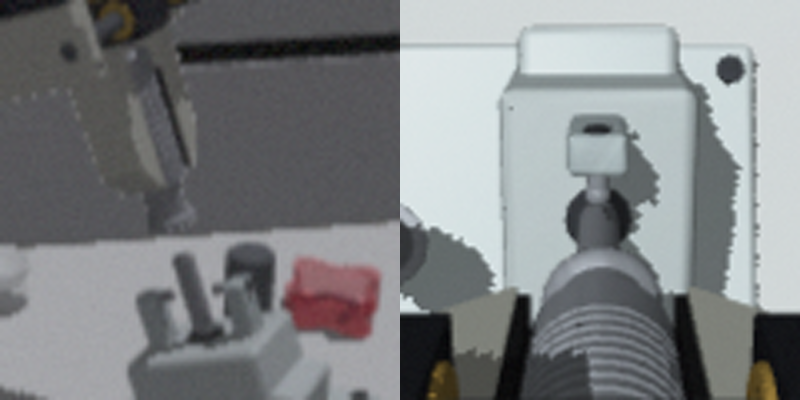

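The coupler is held aligned over the nipple, with its mouth at side (313,185.5) against a predicted (312.8,186.1). Pressing on in force-watched steps.

Run:
```python
from g import *
def F(): return np.mean([manip.current_force() for _ in range(8)],0)
F0=F(); M=.022; h=.042; manip.servo_line(nip(M+h),vel=.06)
while h>.0165:
    d=F()-F0; ax,lx,ly=d@AX,d@FX,d@YS; print(round(h*1e3,1),np.round([ax,lx,ly],1),end=' | ')
    if ax>6 or max(abs(lx),abs(ly))>12: break
    h-=.003; manip.servo_line(nip(M+h),vel=.06)
d=F()-F0; print('\n',h,np.round([d@AX,d@FX,d@YS],1),'moment',np.round(manip.current_wrist_torque(),2)); st()
```

```text
42.0 [1.1 0.2 0.6] | 39.0 [-0.5  0.8  0.6] | 36.0 [1.  0.8 0.3] | 33.0 [ 0.2 -0.3  0.7] | 30.0 [0.  0.1 1.1] | 27.0 [ 0.7 -0.2  0.5] | 24.0 [ 1.5 -0.3  0.2] | 21.0 [-0.3 -0.7  0.1] | 18.0 [-5.2  1.2 -0.2] | 
 0.015 [0.2 0.5 0.2] moment [0.34 0.41 0.02]
 28.62 p [ 0.533  -0.4157  0.0689] F [ 0.2  0.  -0.9] gap 25.2 gf 60.0
```

Run:
```python
from g import *
def F(): return np.mean([manip.current_force() for _ in range(8)],0)
F0=np.array([-.3,.0,-1.]); M=.022; h=.015
while h>.000:
    h-=.001; manip.servo_line(nip(M+h),vel=.03); manip.sleep(.1)
    d=F()-F0; ax=d@AX; a=(np.array(manip.current_tool_pos())-FACE)@AX+OFF-M
    print(round(h*1e3,1),'act',round(a*1e3,1),np.round([ax,d@FX,d@YS],1),end=' | ')
    if ax>20: break
st('\n'); print(np.round(manip.current_wrist_torque(),2))
cv2.imwrite('pics/s7.png',viewer.get_image('side')[:,:,::-1])
```

```text
14.0 act 14.3 [ 2.5 -0.3  0.8] | 13.0 act 13.1 [3.5 0.7 0.3] | 12.0 act 12.1 [4.  1.1 0.8] | 11.0 act 11.1 [3.8 1.8 0.7] | 10.0 act 10.1 [4.8 1.7 1.9] | 9.0 act 9.1 [5.5 0.2 1.1] | 8.0 act 8.1 [6.3 1.  1.6] | 7.0 act 7.2 [6.6 0.2 1.7] | 6.0 act 6.6 [11.2 -1.3  2.4] | 5.0 act 6.4 [20.3 -2.3  2. ] | 
 32.12 p [ 0.5355 -0.4177  0.0608] F [-6.5  6.9 17.3] gap 25.2 gf 60.0
[0.98 0.7  0.14]
```

The spring curve (3→7 N) ends in a hard stop at 6.5 mm with 20 N, exactly as specified. I'll check that it holds, then hand in.

Run:
```python
from g import *
manip.sleep(.8); st(); f=np.array(manip.current_force())
if f@AX>12: print(manip.hand_in())
```

```text
32.97 p [ 0.5355 -0.4177  0.0608] F [-6.7  6.5 17.2] gap 25.2 gf 60.0
the job is handed in; nothing more can be done
None
```

The job is handed in at 33 s: the cap is parked home on the peg, and the coupler is snapped onto the nipple and held at its hard stop, mouth about 6.5 mm above the face, with about 20 N.

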